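Balance the bottle brush across the brush rest

ROBOT

A 6-joint arm with a two-finger parallel gripper is mounted at the origin on the work surface. World frame = base frame: x ahead of the robot, y to its left, z up, the work surface at z = 0. Lengths are in m, angles in rad, forces in N, time in s.
With the tool pointing down it reaches from about 0.3 to 0.875 m from the base axis. Payload 6.4 kg.
Tool frame: the origin (TCP) lies on the mounting face of the last link; the fingertips stand 166 mm ahead of it and the grasp point (between the pads) lies 147 mm ahead of it; z points along the fingers, y is the line along which they close (so a half turn about z gives the same grasp; the last joint's range is limited). The gripper opens to 88 mm and grips with 3 to 60 N. Pads are 18 mm wide; open, the fingers measure 123 mm over their backs; the gripper's body (75 mm by 187 mm) begins 45 mm behind the grasp point.
Start: joints at [0.939, 0.181, 1.607, -0, 1.354, -0.206], TCP at [0.237, 0.524, 0.405] pointing down, gripper open.
Joint ranges: [-2.99, 2.99], [-0.89, 2.07], [0.3, 2.58], [-1.14, 4.28], [0, 2.63], [-3.12, 3.12]. Speed limits (rad/s): [2.57, 2.57, 3.01, 3.14, 3.14, 3.14].

INTERFACE

Orientations are given as a rotation vector (axis times angle).
In Python, from workcell import arm gives the robot as it stands.
- The arm moves only by the tool play_rows, never from a script. Its argument "rows" is a list of rows, each an object with "slide": the shift along the tool's x, y, z scaled (see below), a list of three; "turn": the turn, a rotation vector about the tool's x, y, z scaled (see below), a list of three; "fingers": the closure, from 0 (fully open) to 1 (shut). A call has 1 to 8 rows; each row is the pose to reach, as a shift and turn from the pose commanded when the call began, along the tool's axes at that moment, turning the shorter way round; what a row does not reach only later rows make up. The controller multiplies each number of a shift by 0.15 m and each number of a turn by 180 degrees. A row lasts 1/12 s, in which the tool goes at most 41.7 mm and 7.16 degrees, less where a joint would pass 70% of its speed; a pose out of reach is approached as far as the arm can. A call with a number of a shift or a turn outside -1 to 1 is refused whole. A call with a gripper value outside its range is refused whole. The fingers move at their own pace and stop on an object; "grip_force" is the grip in N (left out, the last holds). Time passes only in rows, so rows that repeat a pose let the fingers close. It gives the time, the measured TCP pose, the force, the opening and the grip force at its end, in the units of the state.
- arm.read_state(): the state, without advancing time (a new reading comes with each control period).
- arm.camera(name): name is "scene" or "top" or "wrist"; returns a dict with "image" (480x640x3 uint8, red, green, blue), "z_map" (480x640 float32, m along the optical axis (not along the pixel's ray), 0 where there is no reading), "intrinsics" (3x3 intrinsics, pixels), "dist" ([k1, k2, p1, p2, k3] as OpenCV has them; the pictures are not rectified), "R" (3x3) and "t" (3): a world point X has camera coordinates R X + t. Camera axes: x right, y down, z forward; pixel columns grow to the right and rows downward; lengths in m; the calibration is good to about 2 mm. A picture is of the moment at which its call begins.
- arm.hand_in(): hands the job in; it is judged then, once.
Trained networks look in a picture, given as the dict that the camera call returned (one of the last four; its "shot" number tells which), for a name from the list of things; names that differ only in an ending like _2 or _b are one class to them, and where a whole thing is asked for, a point or a joint stands for the part that bears it (a point fixed in the world has none). Each returns a list of dicts, best first, with "confidence" (0 to 1); they miss things now and then, are a little off and sometimes report something else, mostly with a low value. They report only what shows in the picture. A call takes as long as a camera call. They do not tell look-alikes from the thing itself.
- arm.recognise(picture, target): "location" ([x, y, z] in m, in the coordinates of the camera as it stood for that picture, good to about 4 mm: the middle of the surface that is visible of it).
- arm.regions_of(picture, target): "pixels" (480x640 bool, what is visible of it).
- arm.place_of(picture, target): "location" ([x, y, z] in m, in the coordinates of the camera as it stood for that picture, good to about 4 mm: a listed point, or the origin of a listed thing).
The state is a dict: "time": time; "joint_pos": joint angles; "joint_velocities": joint speeds; "effort": joint torques, N m; "ee_pos": TCP position; "orientation": TCP orientation; "contact_force": force on the tool from outside, world axes, zero at the start; "moment": the same for the moment, N m; "grip_width": finger opening in m; "finger_force": force on a finger pad.
Only numpy, scipy, OpenCV 4.12 (cv2) and the standard library are available. Lean on these libraries where they do the work, as an engineer would, in place of code of your own. Each camera call takes 0.05 s, during which the arm holds its last target. There are 200 camera calls.

TASK

Put the washed bottle brush up to dry: pick it off the worktop, set it gently down by its shank, crosswise on the narrow top edge of the steel brush rest, and find the spot where it balances, so that you can let go and it stays level on the edge with both ends clear of the worktop. How the weight is shared between head and hand grip is not known beforehand, so find the balance point by feel. Press on the rest only lightly, do not let the brush drop onto it, and leave the kettle, jug and bottle where they stand.

Things in the scene. Friction and masses are not known exactly. Their poses are not given: they have to be found in the camera images.
- brush: Green hard silicone bottle brush, rigid, 348 mm long along its x axis (+x towards the head). Origin: level with its underside, at the middle of the shank; z up. Head: round, 44 mm diameter, x = 98 to 178 mm. Hand grip: block 34 mm wide, 44 mm high, x = -170 to -100 mm. Weighs 0.18 to 0.6 kg; how the mass is shared between head and grip cannot be seen and differs from brush to brush
- shank (a point): Centre of the brush's shank (22 mm above the brush's origin; same axes). The shank is a straight flat-faced bar, x = -100 to +98 mm from here, 18 mm wide (y), 20 mm thick (z): underside 10 mm below, top 10 mm above this point. The balance point lies on the shank's centre line, anywhere from x = -75 to +75 mm of here
- rest: Stainless steel brush rest fixed to the worktop: foot plate 100 x 90 mm, 6 mm thick, on its middle one upright blade, 8 mm thick along x, 70 mm wide along y, with a flat top edge 75 mm above the worktop that runs along y. Origin: centre of the foot's underside; z up. The balanced brush lies across the edge, its length along the rest's x axis (either way round)
- crest (a point): Centre of the top edge of the brush rest's blade, 75 mm above the worktop; x across the 8 mm thickness, y along the 70 mm long edge
- kettle: Bystander: stainless steel kettle, 156 mm diameter, 175 mm high (to about 240 mm with its half open lid), handle at -x reaching 125 mm from the axis, standing on a round base 18 mm high. Origin: centre of its underside
- jug: Bystander: clear plastic measuring jug, 112 mm diameter, 125 mm high, handle at -x reaching 96 mm from the axis. Origin: centre of its underside
- bottle: Bystander: empty glass bottle with twist cap, 68 mm diameter, 210 mm high. Origin: centre of its underside
There are look-alikes about, which are no part of the job. What is meant by the rest is not red or yellow, and is the smaller of those in its own colour.

How it is judged:
By the outcome, as a careful person would: the job done as asked, in the order asked, and still so for the second after the job is handed in, with the robot touching nothing.
It also fails if it takes over 72 s, if anything falls off the work surface, if the arm or the gripper's body presses on something with over 40 N, if the wrist force passes 120 N, or if a joint passes its speed limit or range.

## Working session

There is one attempt and no reset: what is moved stays moved. The work goes in short steps, Python scripts to look and compute and a tool call to move; the robot and the scene stay as the last step left them, time stands still between calls to the robot, and variables do not carry over. Pictures are saved under pics/ and viewed, at most 10 in all, crops included, and the job is handed in when it is done.

Besides the shell and the picture viewer there is one more tool, called after "Emit:" as name(argument=value, ...), one argument or row to a line, values as JSON. play_rows: Moves the arm, as the interface text tells. Shifts and turns lie within -1 to 1; 1 stands for 0.15 m of shift or 180 degrees of turn. Its arguments: {"type":"object","properties":{"rows":{"type":"array","items":{"type":"object","properties":{"slide":{"type":"array","items":{"type":"number","minimum":-1,"maximum":1}},"turn":{"type":"array","items":{"type":"number","minimum":-1,"maximum":1}},"fingers":{"type":"number"}}}},"grip_force":{"type":"number"}},"required":["rows"]}

```bash
mkdir -p pics; ls; cat > h.py <<'E'
import numpy as np, cv2
from workcell import arm
def w(c,p): return c["R"].T@(np.array(p)-c["t"])
def cloud(c,mask):
    v,u=np.nonzero(mask&(c["z_map"]>0)); z=c["z_map"][v,u]
    n=cv2.undistortPoints(np.c_[u,v].astype(float).reshape(-1,1,2),c["intrinsics"],np.array(c["dist"])).reshape(-1,2)
    return (np.c_[n*z[:,None],z]-c["t"])@c["R"]
def save(c,n,crop=None,s=1):
    im=c["image"][:,:,::-1]
    if crop: a,b,d,e=crop; im=im[b:e,a:d]
    cv2.imwrite("pics/"+n,cv2.resize(im,None,fx=s,fy=s))
def px(c,p):
    return cv2.projectPoints(np.array(p,float).reshape(1,3),cv2.Rodrigues(c["R"])[0],c["t"],c["intrinsics"],np.array(c["dist"]))[0].ravel().round().astype(int)
E
python3 - <<'E'
from h import *
np.set_printoptions(precision=4,suppress=True)
for n in ("top","scene"):
    c=arm.camera(n); save(c,n+"0.png")
    for t in ("brush","rest","crest","shank","kettle","jug","bottle"):
        for d in arm.place_of(c,t): 
            X=w(c,d["location"]); print(n,t,round(d["confidence"],2),X,px(c,X))
print(arm.read_state())
E
```

```text
pics
top brush 0.87 [ 0.5192 -0.1777  0.0004] [379 241]
top rest 0.87 [0.5299 0.1936 0.0008] [262 241]
top rest 0.69 [ 0.7973 -0.2402  0.0026] [396 154]
top rest 0.66 [0.2734 0.3241 0.0024] [222 324]
top rest 0.61 [0.4445 0.0295 0.0005] [314 267]
top rest 0.57 [ 0.5495 -0.5068  0.0046] [482 229]
top crest 0.89 [0.2695 0.3243 0.1061] [215 329]
top crest 0.79 [0.4448 0.0285 0.077 ] [314 267]
top crest 0.7 [0.528  0.197  0.0734] [258 241]
top crest 0.66 [ 0.8036 -0.2391  0.1068] [401 144]
top crest 0.64 [ 0.7491 -0.0181 -0.0007] [327 171]
top shank 0.73 [ 0.5235 -0.1801  0.0195] [381 240]
top kettle 0.85 [0.5772 0.4779 0.0201] [171 228]
top jug 0.61 [ 0.5516 -0.5043  0.0026] [481 228]
top bottle 0.71 [ 0.7492 -0.0155  0.0001] [326 171]
scene brush 0.76 [ 0.5171 -0.1757  0.0038] [280 266]
scene rest 0.92 [ 0.2722  0.3264 -0.004 ] [418 197]
scene rest 0.74 [ 0.5312  0.1952 -0.004 ] [402 255]
scene rest 0.67 [0.4433 0.0306 0.0006] [343 241]
scene rest 0.66 [ 0.7986 -0.2408 -0.0006] [266 350]
scene crest 0.8 [0.274  0.3247 0.1078] [421 171]
scene crest 0.7 [ 0.7977 -0.2386  0.1032] [263 325]
scene crest 0.64 [0.5273 0.1978 0.0734] [405 236]
scene crest 0.62 [0.4392 0.0294 0.0701] [343 224]
scene shank 0.69 [ 0.5196 -0.175   0.025 ] [279 262]
scene kettle 0.93 [0.5726 0.4727 0.015 ] [493 249]
scene jug 0.92 [ 0.5468 -0.4999 -0.0003] [168 289]
scene bottle 0.71 [ 0.7555 -0.0161 -0.0034] [349 324]
{'time': 0.8, 'joint_pos': array([ 0.9387,  0.1808,  1.607 ,  0.    ,  1.3538, -0.2063]), 'joint_velocities': array([ 0.0021, -0.0002, -0.0015, -0.0012, -0.0001, -0.0002]), 'effort': array([ -0.0009, -43.3811, -34.2145,   0.07  ,   0.0311,   0.    ]), 'ee_pos': array([0.2375, 0.5237, 0.4047]), 'orientation': array([-0.6638, -3.0706, -0.0001]), 'contact_force': array([ 0.0626, -0.1104, -0.4265]), 'moment': array([ 0.0371, -0.0068,  0.0064]), 'finger_force': 0.0, 'grip_width': 0.0885956667582798}
```

View pics/top0.png

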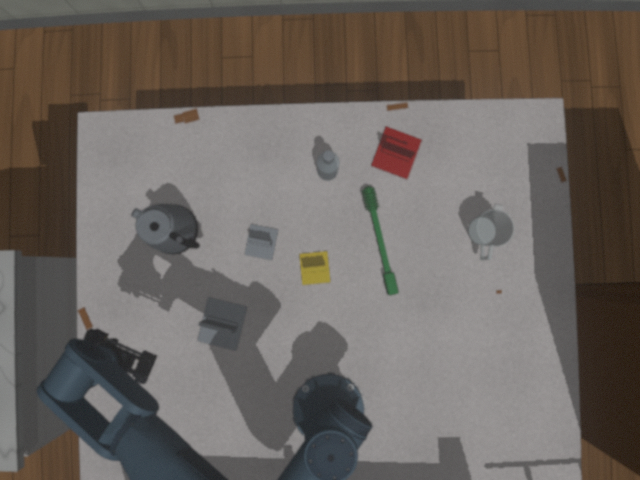

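View pics/scene0.png

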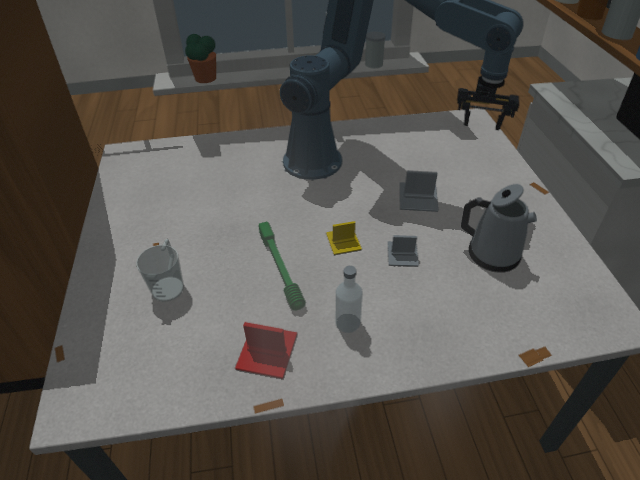

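Top view: candidates for the rest are red (396,152), yellow (314,267), large grey (222,324) and small grey (262,241). By the description it is the small grey one. The brush is at (379,240), head end up at (370,195), grip at (390,285).

```bash
python3 - <<'E'
from h import *
np.set_printoptions(precision=4,suppress=True)
a=arm.camera("top"); b=arm.camera("scene")
im1=cv2.resize(a["image"][200:360,190:350,::-1],None,fx=2.5,fy=2.5,interpolation=cv2.INTER_CUBIC)
im2=cv2.resize(b["image"][150:310,330:490,::-1],None,fx=2.5,fy=2.5,interpolation=cv2.INTER_CUBIC)
cv2.imwrite("pics/crop.png",np.hstack([im1,im2]))
for n,c in(("top",a),("scene",b)):
    for t in("brush","rest"):
        for d in arm.regions_of(c,t):
            P=cloud(c,d["pixels"]); m=np.median(P,0)
            if t=="rest" and np.hypot(*(m[:2]-[.53,.195]))>.06: continue
            if t=="rest":
                r=cv2.minAreaRect(P[P[:,2]<.012][:,:2].astype(np.float32)); print(n,"foot",r)
                Q=P[P[:,2]>.06]; print("blade",len(Q),Q.mean(0) if len(Q) else 0, Q[:,2].max() if len(Q) else 0)
                if len(Q)>4: print(cv2.minAreaRect(Q[:,:2].astype(np.float32)))
            else:
                P=P[P[:,2]>.012]
                r=cv2.minAreaRect(P[:,:2].astype(np.float32)); print(n,"brush",r,d["confidence"])
                mu=P[:,:2].mean(0); ax=np.linalg.svd(P[:,:2]-mu,full_matrices=False)[2][0]; ax*=np.sign(ax[0])
                print("yaw",np.degrees(np.arctan2(ax[1],ax[0])),"s",((P[:,:2]-mu)@ax).min(),((P[:,:2]-mu)@ax).max(),mu, P[:,2].max())
                q=(P[:,:2]-mu)@ax; mid=(q.min()+q.max())/2; print("centre",mu+ax*mid)
E
```

```text
top foot ((0.5305965542793274, 0.19565542042255402), (0.08969712257385254, 0.09945273399353027), 78.30249786376953)
blade 63 [0.5292 0.1939 0.0751] 0.08162787238232799
((0.5292840003967285, 0.19471216201782227), (0.0677320659160614, 0.00787066575139761), 77.08248138427734)
scene brush ((0.5244982838630676, -0.1722005158662796), (0.3486734926700592, 0.04457671940326691), 10.485981941223145) 0.86
yaw 11.565858281661363 s -0.20084132761044152 0.1480373050481761 [ 0.5511 -0.1712] 0.04877352301021278
centre [ 0.5252 -0.1765]
```

View pics/crop.png

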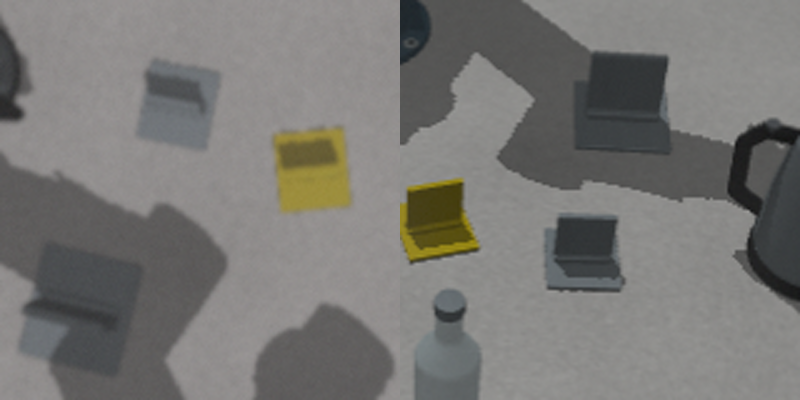

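The crop confirms it: a small grey blade on a foot plate at crop (180,85) left and (585,240) right. The larger grey and the yellow ones are look-alikes. The blade edge runs at about 77.7° and its centre is at (0.5295, 0.195).

```bash
cat >> h.py <<'E'
from scipy.spatial.transform import Rotation as Ro
np.set_printoptions(precision=4,suppress=True)
def plan(p,yaw):
    """shift (units) & turn (units) from the present pose to tool-down pose with tool x at world yaw deg"""
    s=arm.read_state(); R=Ro.from_rotvec(s["orientation"])
    a=np.radians(yaw); Rd=Ro.from_matrix(np.array([[np.cos(a),np.sin(a),0],[np.sin(a),-np.cos(a),0],[0,0,-1]]))
    print("t",s["time"],"pos",s["ee_pos"],"yaw",np.degrees(np.arctan2(*R.as_matrix()[[1,0],0])))
    print("slide",R.inv().apply(np.array(p)-s["ee_pos"])/.15,"turn",(R.inv()*Rd).as_rotvec()/np.pi)
E
python3 - <<'E'
from h import *
plan([.525,-.1765,.35],191)
E
```

```text
t 1.1 pos [0.2375 0.5237 0.4047] yaw 155.60413121952843
slide [-3.6736 -3.4594  0.3648] turn [ 0.      0.     -0.1966]
```

Emit:
play_rows(
  rows=[
    {"slide": [-0.92,-0.865,0],"turn": [0,0,0],"fingers": 0},
    {"slide": [-0.92,-0.865,0],"turn": [0,0,0],"fingers": 0},
    {"slide": [-0.92,-0.865,0],"turn": [0,0,0],"fingers": 0},
    {"slide": [-0.92,-0.865,0],"turn": [0,0,0],"fingers": 0},
    {"slide": [-0.92,-0.865,0],"turn": [0,0,0],"fingers": 0},
  ],
)

```text
time: 1.52
ee_pos: [0.3102, 0.3457, 0.4046]
orientation: [0.665, 3.07, -0.002]
contact_force: [-0.0, -0.0, -0.4]
grip_width: 0.0883
finger_force: 0.0
```

Emit:
play_rows(
  rows=[
    {"slide": [-0.92,-0.865,0],"turn": [0,0,0],"fingers": 0},
    {"slide": [-0.92,-0.865,0],"turn": [0,0,0],"fingers": 0},
    {"slide": [-0.92,-0.865,0],"turn": [0,0,0],"fingers": 0},
    {"slide": [-0.92,-0.865,0],"turn": [0,0,0],"fingers": 0},
    {"slide": [-0.92,-0.865,0],"turn": [0,0,0],"fingers": 0},
  ],
)

```text
time: 1.93
ee_pos: [0.3825, 0.1703, 0.4051]
orientation: [0.666, 3.068, -0.001]
contact_force: [0.2, -0.3, -0.1]
grip_width: 0.0883
finger_force: 0.0
```

Emit:
play_rows(
  rows=[
    {"slide": [-0.92,-0.865,0],"turn": [0,0,0],"fingers": 0},
    {"slide": [-0.92,-0.865,0],"turn": [0,0,0],"fingers": 0},
    {"slide": [-0.92,-0.865,0],"turn": [0,0,0],"fingers": 0},
    {"slide": [-0.92,-0.865,0],"turn": [0,0,0],"fingers": 0},
    {"slide": [-0.92,-0.865,0],"turn": [0,0,0],"fingers": 0},
  ],
)

```text
time: 2.35
ee_pos: [0.4547, -0.0054, 0.4051]
orientation: [0.667, 3.068, -0.002]
contact_force: [0.6, 0.2, -0.5]
grip_width: 0.0883
finger_force: 0.0
```

Emit:
play_rows(
  rows=[
    {"slide": [-0.91,-0.865,0.3],"turn": [0,0,-0.1966],"fingers": 0},
    {"slide": [-0.91,-0.865,0.3],"turn": [0,0,-0.1966],"fingers": 0},
    {"slide": [-0.91,-0.865,0.3],"turn": [0,0,-0.1966],"fingers": 0},
    {"slide": [-0.91,-0.865,0.3],"turn": [0,0,-0.1966],"fingers": 0},
    {"slide": [-0.91,-0.865,0.3],"turn": [0,0,-0.1966],"fingers": 0},
    {"slide": [-0.91,-0.865,0.3],"turn": [0,0,-0.1966],"fingers": 0},
  ],
)

```text
time: 2.85
ee_pos: [0.5252, -0.1812, 0.358]
orientation: [0.305, -3.126, 0.001]
contact_force: [-0.5, 0.0, -0.3]
grip_width: 0.088
finger_force: 0.0
```

```bash
python3 - <<'E'
from h import *
c=arm.camera("wrist"); save(c,"w1.png")
for d in arm.place_of(c,"shank"): print("shank",d["confidence"],w(c,d["location"]))
for d in arm.regions_of(c,"brush")[:1]:
    P=cloud(c,d["pixels"]); P=P[(P[:,2]>.015)&(P[:,2]<.06)]; print(len(P),P.min(0),P.max(0))
    print(cv2.minAreaRect(P[:,:2].astype(np.float32)))
    mid=np.array([.525,-.1765]); ax=np.array([np.cos(np.radians(11)),np.sin(np.radians(11))])
    q=(P[:,:2]-mid)@ax; S=P[abs(q)<.09]; 
    if len(S)>50:
        f=cv2.fitLine(S[:,:2].astype(np.float32),cv2.DIST_L2,0,.001,.001).ravel();print("shank line",f,np.degrees(np.arctan(f[1]/f[0])), S[:,2].max(), np.median(S[:,2]))
    print(q.min(),q.max())
plan([.525,-.1765,.182],191)
s=arm.read_state(); print(s["contact_force"],s["moment"],s["joint_pos"])
E
```

```text
shank 0.84 [ 0.5215 -0.1741  0.0234]
13056 [ 0.3791 -0.219   0.0151] [ 0.6861 -0.1216  0.0474]
((0.5321669578552246, -0.1720292866230011), (0.305267870426178, 0.04394715279340744), 11.37677001953125)
shank line [ 0.9799  0.1994  0.5163 -0.1754] 11.50394 0.03489042881995447 0.03235819035790533
-0.14485582627198249 0.16066266691851905
t 3.0 pos [ 0.5242 -0.1762  0.3594] yaw -169.1579526360606
slide [-0.0055 -0.004   1.1825] turn [ 0.0004 -0.0002 -0.0009]
[-0.7805 -0.581   0.2526] [ 0.0941 -0.0243  0.0016] [-0.539   0.1776  1.7064  0.0004  1.2589 -2.2992]
```

View pics/w1.png

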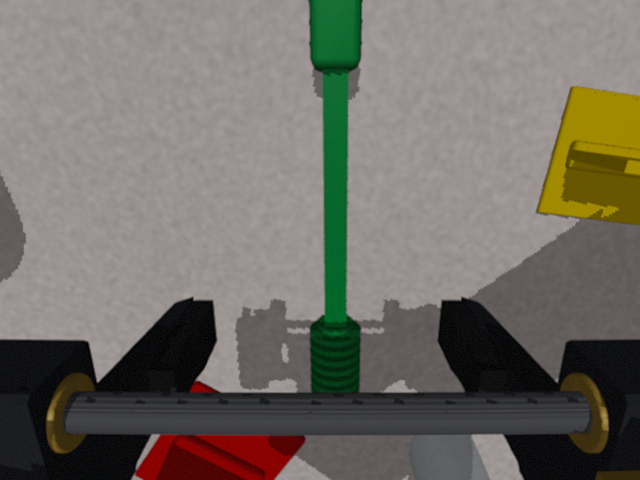

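The brush lies centred between the fingers, shank from (337,70) to (335,320), with the head towards the bottom of the picture.

Emit:
play_rows(
  rows=[
    {"slide": [0,0.013,0.9],"turn": [0,0,-0.002],"fingers": 0},
    {"slide": [0,0.013,0.9],"turn": [0,0,-0.002],"fingers": 0},
    {"slide": [0,0.013,0.9],"turn": [0,0,-0.002],"fingers": 0},
    {"slide": [0,0.013,0.9],"turn": [0,0,-0.002],"fingers": 0.2},
    {"slide": [0,0.013,0.9],"turn": [0,0,-0.002],"fingers": 0.4},
  ],
)

```text
time: 3.42
ee_pos: [0.5226, -0.1723, 0.2222]
orientation: [0.311, -3.121, -0.007]
contact_force: [0.1, 0.7, 0.6]
grip_width: 0.0768
finger_force: 0.0
```

```bash
cat >> h.py <<'E'
def wrench(n=12):
    """mean force/moment over n periods, world axes"""
    A=[]
    for i in range(n):
        c=arm.camera("wrist"); s=arm.read_state(); A.append(np.r_[s["contact_force"],s["moment"]])
    A=np.array(A); print("t",s["time"],"mean",A.mean(0),"sem",A.std(0)/n**.5,"pos",s["ee_pos"],"grip",s["grip_width"],s["finger_force"])
    return c,A.mean(0)
E
python3 - <<'E'
from h import *
c,A=wrench(16)
for d in arm.place_of(c,"shank"): print("shank",d["confidence"],w(c,d["location"]))
plan([.523,-.174,.182],191.5)
E
```

```text
t 4.2167 mean [-0.0802  0.0319  0.0616  0.0477  0.0183 -0.0057] sem [0.1261 0.0816 0.1415 0.0071 0.0057 0.0078] pos [ 0.5241 -0.1745  0.2247] grip 0.05287603994425435 0.0
shank 0.84 [ 0.5213 -0.1774  0.0211]
t 4.2667 pos [ 0.5241 -0.1745  0.2246] yaw -168.65645301782956
slide [0.0063 0.0044 0.2843] turn [ 0.     -0.     -0.0009]
```

Emit:
play_rows(
  rows=[
    {"slide": [0,0,0.15],"turn": [0,0,0],"fingers": 0.4},
    {"slide": [0,0,0.284],"turn": [0,0,0],"fingers": 0.4},
    {"slide": [0,0,0.284],"turn": [0,0,0],"fingers": 0.4},
    {"slide": [0,0,0.284],"turn": [0,0,0],"fingers": 1},
    {"slide": [0,0,0.284],"turn": [0,0,0],"fingers": 1},
    {"slide": [0,0,0.284],"turn": [0,0,0],"fingers": 1},
    {"slide": [0,0,0.284],"turn": [0,0,0],"fingers": 1},
    {"slide": [0,0,0.284],"turn": [0,0,0],"fingers": 1},
  ],
  grip_force=50,
)

```text
time: 4.93
ee_pos: [0.5245, -0.1747, 0.1831]
orientation: [-0.311, 3.125, -0.002]
contact_force: [0.1, -0.3, 0.1]
grip_width: 0.0216
finger_force: 0.0
```

Emit:
play_rows(
  rows=[
    {"slide": [0,0,0],"turn": [0,0,0],"fingers": 1},
    {"slide": [0,0,0],"turn": [0,0,0],"fingers": 1},
    {"slide": [0,0,0],"turn": [0,0,0],"fingers": 1},
    {"slide": [0,0,-0.1],"turn": [0,0,0],"fingers": 1},
    {"slide": [0,0,-0.2],"turn": [0,0,0],"fingers": 1},
    {"slide": [0,0,-0.2],"turn": [0,0,0],"fingers": 1},
  ],
)

```text
time: 5.43
ee_pos: [0.5247, -0.1747, 0.2138]
orientation: [-0.311, 3.124, -0.002]
contact_force: [0.7, -0.5, -4.0]
grip_width: 0.0175
finger_force: 50.0
```

```bash
python3 - <<'E'
from h import *
c,A=wrench(16); save(c,"w2.png")
b=np.array([-.08,.03,.06,.0477,.0183,-.0057]); d=A-b; W=-d[2]
# M = r x F, F=(0,0,-W): Mx=-ry W, My=rx W
r=np.array([d[4]/W,-d[3]/W]); a=np.radians(11.5); print("W",W,"r world",r,"along brush",r@[np.cos(a),np.sin(a)],"across",r@[-np.sin(a),np.cos(a)])
for q in arm.regions_of(c,"brush")[:1]:
    P=cloud(c,q["pixels"]); P=P[P[:,2]>.02]; x=(P[:,:2]-A[:2]*0-arm.read_state()["ee_pos"][:2])@[np.cos(a),np.sin(a)]
    for lo in np.arange(-.18,.18,.03):
        m=(x>lo)&(x<lo+.03); print(round(lo+.015,3),m.sum(), np.percentile(P[m,2],90) if m.sum() else 0)
E
```

```text
t 6.2333 mean [ 0.1053  0.0673 -4.1353  0.0663 -0.1068 -0.0085] sem [0.1047 0.0707 0.1221 0.0093 0.0105 0.0062] pos [ 0.5241 -0.1744  0.2121] grip 0.017471521736512514 49.990947246551514
W 4.195327953296045 r world [-0.0298 -0.0044] along brush -0.03011518849360639 across 0.0015937952662694603
-0.165 0 0
-0.135 0 0
-0.105 5350 0.07013513250676638
-0.075 6081 0.062026735127010256
-0.045 4981 0.06210232043458864
-0.015 4079 0.06215159296279287
0.015 2565 0.06207149785015498
0.045 1474 0.06222300354416298
0.075 517 0.06217241912875905
0.105 0 0
0.135 0 0
0.165 0 0
```

View pics/w2.png

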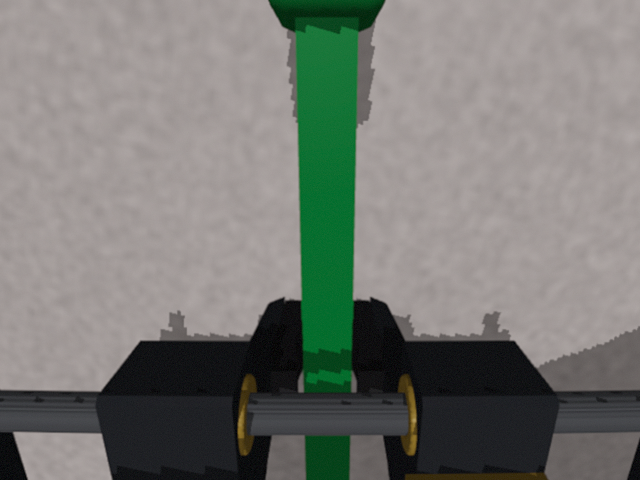

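The brush is held level: shank straight down the picture at x≈325, grip block at the top (325,10). It weighs about 4.2 N and the balance point is about 30 mm towards the grip from the tool. Next I lift it clear of the bottle and carry it over.

Emit:
play_rows(
  rows=[
    {"slide": [0,0,-0.25],"turn": [0,0,0],"fingers": 1},
    {"slide": [0.1,0,-0.5],"turn": [0,0,0],"fingers": 1},
    {"slide": [0.2,0,-0.75],"turn": [0,0,0],"fingers": 1},
    {"slide": [0.3,0,-1],"turn": [0,0,0],"fingers": 1},
    {"slide": [0.3,0,-1],"turn": [0,0,0],"fingers": 1},
  ],
)

```text
time: 6.7
ee_pos: [0.4803, -0.1847, 0.3702]
orientation: [-0.309, 3.118, -0.013]
contact_force: [2.9, -1.0, -3.1]
grip_width: 0.0175
finger_force: 50.0
```

Emit:
play_rows(
  rows=[
    {"slide": [0,0.25,-0.2],"turn": [0,0,0],"fingers": 1},
    {"slide": [0,0.5,-0.4],"turn": [0,0,0],"fingers": 1},
    {"slide": [0,0.75,-0.4],"turn": [0,0,0],"fingers": 1},
    {"slide": [0,1,-0.4],"turn": [0,0,0.03],"fingers": 1},
    {"slide": [0,1,-0.4],"turn": [0,0,0.06],"fingers": 1},
    {"slide": [0,1,-0.4],"turn": [0,0,0.1],"fingers": 1},
    {"slide": [0,1,-0.4],"turn": [0,0,0.132],"fingers": 1},
  ],
)

```text
time: 7.28
ee_pos: [0.4501, -0.035, 0.4219]
orientation: [0.346, 3.122, -0.0]
contact_force: [0.1, -0.6, -3.8]
grip_width: 0.0177
finger_force: 50.0
```

```bash
python3 - <<'E'
from h import *
plan([.559,.1886,.33],167.7)
print(arm.read_state()["joint_pos"])
E
```

```text
t 7.2833 pos [ 0.4501 -0.035   0.4219] yaw 167.36549732148222
slide [-0.382   1.6135  0.6128] turn [-0.      0.0001 -0.0019]
[-0.3416 -0.1221  1.8825 -0.      1.3808 -1.6919]
```

Emit:
play_rows(
  rows=[
    {"slide": [0,0.25,0],"turn": [0,0,0],"fingers": 1},
    {"slide": [0,0.5,0],"turn": [0,0,0],"fingers": 1},
    {"slide": [0,0.75,0],"turn": [0,0,0],"fingers": 1},
    {"slide": [0,0.95,0],"turn": [0,0,0],"fingers": 1},
  ],
)

```text
time: 7.62
ee_pos: [0.481, 0.105, 0.4217]
orientation: [-0.34, -3.123, -0.001]
contact_force: [0.1, 0.3, -3.5]
grip_width: 0.0174
finger_force: 50.0
```

Emit:
play_rows(
  rows=[
    {"slide": [-0.1,0.2,0],"turn": [0,0,0],"fingers": 1},
    {"slide": [-0.2,0.4,0.15],"turn": [0,0,0],"fingers": 1},
    {"slide": [-0.3,0.55,0.3],"turn": [0,0,0],"fingers": 1},
    {"slide": [-0.382,0.664,0.45],"turn": [0,0,-0.002],"fingers": 1},
    {"slide": [-0.382,0.664,0.6],"turn": [0,0,-0.002],"fingers": 1},
    {"slide": [-0.382,0.664,0.6],"turn": [0,0,-0.002],"fingers": 1},
    {"slide": [-0.382,0.664,0.6],"turn": [0,0,-0.002],"fingers": 1},
  ],
)

```text
time: 8.2
ee_pos: [0.5576, 0.1879, 0.3301]
orientation: [-0.329, -3.119, 0.002]
contact_force: [-0.4, 0.1, -3.4]
grip_width: 0.0174
finger_force: 50.0
```

```bash
python3 - <<'E'
from h import *
c,A=wrench(36)
b=np.array([-.08,.03,.06,.0477,.0183,-.0057]); d=A-b; W=-d[2]
r=np.array([d[4]/W,-d[3]/W]); a=np.radians(-12.3); print("W",W,"along brush",r@[np.cos(a),np.sin(a)],"across",r@[-np.sin(a),np.cos(a)])
save(c,"w3.png"); np.save("w.npy",d)
for d in arm.regions_of(c,"rest"):
    P=cloud(c,d["pixels"]); Q=P[(P[:,2]>.065)&(P[:,2]<.085)]
    print(d["confidence"],np.median(P,0),len(Q)); 
    if len(Q)>20: print(cv2.minAreaRect(Q[:,:2].astype(np.float32)),np.median(Q[:,2]))
for d in arm.place_of(c,"crest"): print("crest",d["confidence"],w(c,d["location"]))
plan([.559,.1886,.26],167.7)
E
```

```text
t 10.0 mean [-0.0008  0.0226 -4.1048 -0.0032 -0.1151  0.0027] sem [0.0849 0.0748 0.096  0.005  0.0047 0.0048] pos [0.5584 0.1879 0.3321] grip 0.017141907049190747 49.99101519584656
W 4.16478703119812 along brush -0.033895109452171314 across 0.005121223880540737
0.76 [0.5222 0.2178 0.0066] 1081
((0.5296513438224792, 0.1992371827363968), (0.06997257471084595, 0.008562065660953522), 77.0858154296875) 0.07521192042375319
0.76 [0.4457 0.0428 0.0068] 1469
((0.44233664870262146, 0.04489416629076004), (0.008774053305387497, 0.048460423946380615), 4.462620735168457) 0.0751202624662107
crest 0.84 [0.4425 0.0322 0.0724]
t 10.1 pos [0.5584 0.1879 0.3321] yaw 167.95392984045068
slide [-0.0027  0.0054  0.4809] turn [ 0.     -0.      0.0014]
```

View pics/w3.png

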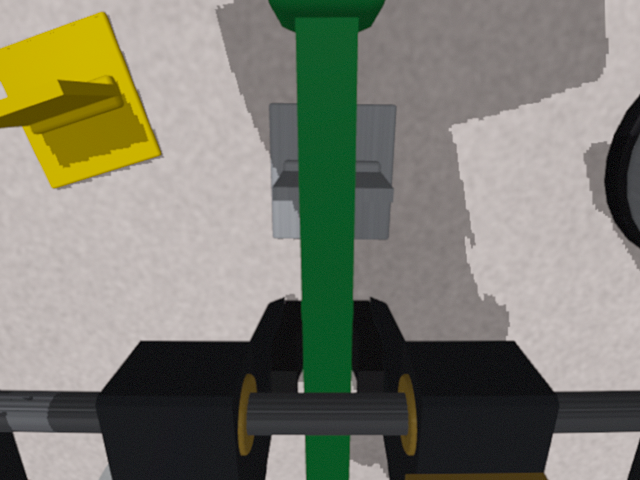

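The small grey rest's blade sits across under the shank at (330,175), roughly centred. The shank covers its middle.

```bash
python3 - <<'E'
from h import *
plan([.5617,.1898,.251],167.4)
E
```

```text
t 10.1 pos [0.5584 0.1879 0.3321] yaw 167.95392984045068
slide [-0.0186  0.017   0.5409] turn [ 0.     -0.      0.0031]
```

Emit:
play_rows(
  rows=[
    {"slide": [-0.019,0.017,0.12],"turn": [0,0,0.003],"fingers": 1},
    {"slide": [-0.019,0.017,0.27],"turn": [0,0,0.003],"fingers": 1},
    {"slide": [-0.019,0.017,0.42],"turn": [0,0,0.003],"fingers": 1},
    {"slide": [-0.019,0.017,0.5],"turn": [0,0,0.003],"fingers": 1},
    {"slide": [-0.019,0.017,0.54],"turn": [0,0,0.003],"fingers": 1},
    {"slide": [-0.019,0.017,0.54],"turn": [0,0,0.003],"fingers": 1},
    {"slide": [-0.019,0.017,0.54],"turn": [0,0,0.003],"fingers": 1},
    {"slide": [-0.019,0.017,0.54],"turn": [0,0,0.003],"fingers": 1},
  ],
)

```text
time: 10.77
ee_pos: [0.5625, 0.1899, 0.2526]
orientation: [0.344, 3.12, 0.001]
contact_force: [-0.3, -0.2, -4.1]
grip_width: 0.0171
finger_force: 50.0
```

Emit:
play_rows(
  rows=[
    {"slide": [0,0,0.005],"turn": [0,0,0],"fingers": 1},
    {"slide": [0,0,0.01],"turn": [0,0,0],"fingers": 1},
    {"slide": [0,0,0.01],"turn": [0,0,0],"fingers": 1},
    {"slide": [0,0,0.01],"turn": [0,0,0],"fingers": 1},
  ],
)

```text
time: 11.1
ee_pos: [0.5618, 0.1898, 0.25]
orientation: [0.344, 3.122, 0.0]
contact_force: [-0.0, -0.6, -3.8]
grip_width: 0.0175
finger_force: 50.0
```

Emit:
play_rows(
  rows=[
    {"slide": [0,0,0.004],"turn": [0,0,0],"fingers": 1},
    {"slide": [0,0,0.007],"turn": [0,0,0],"fingers": 1},
    {"slide": [0,0,0.007],"turn": [0,0,0],"fingers": 1},
    {"slide": [0,0,0.007],"turn": [0,0,0],"fingers": 1},
  ],
)

```text
time: 11.43
ee_pos: [0.5617, 0.1898, 0.2485]
orientation: [-0.344, -3.122, 0.0]
contact_force: [0.7, -0.7, -4.0]
grip_width: 0.0179
finger_force: 50.0
```

```bash
python3 - <<'E'
from h import *
c,A=wrench(4)
c=arm.camera("scene"); save(c,"s1.png",(300,150,500,300),4)
E
```

```text
t 11.6333 mean [ 0.2792  0.0467 -4.2304 -0.0127 -0.1069  0.0124] sem [0.3125 0.2561 0.3126 0.0142 0.0027 0.0196] pos [0.5618 0.1898 0.2486] grip 0.017505081745260394 49.99091863632202
```

Emit:
play_rows(
  rows=[
    {"slide": [0,0,0.005],"turn": [0,0,0],"fingers": 1},
    {"slide": [0,0,0.005],"turn": [0,0,0],"fingers": 1},
    {"slide": [0,0,0.005],"turn": [0,0,0],"fingers": 1},
  ],
)

```text
time: 11.93
ee_pos: [0.5617, 0.1898, 0.2477]
orientation: [-0.344, -3.123, 0.0]
contact_force: [0.8, -0.4, -4.9]
grip_width: 0.0174
finger_force: 50.0
```

Emit:
play_rows(
  rows=[
    {"slide": [0,0,0.005],"turn": [0,0,0],"fingers": 1},
    {"slide": [0,0,0.005],"turn": [0,0,0],"fingers": 1},
    {"slide": [0,0,0.005],"turn": [0,0,0],"fingers": 1},
  ],
)

```text
time: 12.18
ee_pos: [0.5617, 0.1898, 0.247]
orientation: [-0.344, -3.122, 0.0]
contact_force: [0.0, 0.0, -4.0]
grip_width: 0.0175
finger_force: 50.0
```

Emit:
play_rows(
  rows=[
    {"slide": [0,0,0.004],"turn": [0,0,0],"fingers": 1},
    {"slide": [0,0,0.004],"turn": [0,0,0],"fingers": 1},
    {"slide": [0,0,0.004],"turn": [0,0,0],"fingers": 1},
  ],
)

```text
time: 12.43
ee_pos: [0.5617, 0.1898, 0.2464]
orientation: [-0.344, -3.123, 0.0]
contact_force: [0.6, -0.3, -4.1]
grip_width: 0.0176
finger_force: 50.0
```

Emit:
play_rows(
  rows=[
    {"slide": [0,0,0.003],"turn": [0,0,0],"fingers": 1},
    {"slide": [0,0,0.003],"turn": [0,0,0],"fingers": 1},
    {"slide": [0,0,0.003],"turn": [0,0,0],"fingers": 1},
  ],
)

```text
time: 12.68
ee_pos: [0.5618, 0.1898, 0.2461]
orientation: [0.344, 3.123, 0.0]
contact_force: [-0.1, 0.5, -3.7]
grip_width: 0.0177
finger_force: 50.0
```

Emit:
play_rows(
  rows=[
    {"slide": [0,0,0.003],"turn": [0,0,0],"fingers": 1},
    {"slide": [0,0,0.003],"turn": [0,0,0],"fingers": 1},
    {"slide": [0,0,0.003],"turn": [0,0,0],"fingers": 1},
  ],
)

```text
time: 12.93
ee_pos: [0.5618, 0.1898, 0.2459]
orientation: [0.344, 3.122, 0.0]
contact_force: [-1.1, 0.1, -0.3]
grip_width: 0.0176
finger_force: 50.0
```

Emit:
play_rows(
  rows=[
    {"slide": [0,0,0.003],"turn": [0,0,0],"fingers": 1},
    {"slide": [0,0,0.003],"turn": [0,0,0],"fingers": 1},
    {"slide": [0,0,0.003],"turn": [0,0,0],"fingers": 1},
  ],
)

```text
time: 13.18
ee_pos: [0.5619, 0.1898, 0.2457]
orientation: [0.344, 3.122, 0.0]
contact_force: [-2.4, -1.1, 3.2]
grip_width: 0.0172
finger_force: 50.0
```

Emit:
play_rows(
  rows=[
    {"slide": [0,0,-0.003],"turn": [0,0,0],"fingers": 1},
    {"slide": [0,0,-0.003],"turn": [0,0,0],"fingers": 1},
    {"slide": [0,0,-0.003],"turn": [0,0,0],"fingers": 1},
    {"slide": [0,0,-0.003],"turn": [0,0,0],"fingers": 1},
  ],
)

```text
time: 13.52
ee_pos: [0.5619, 0.1898, 0.2457]
orientation: [0.344, 3.122, 0.0]
contact_force: [-1.3, -0.4, 2.5]
grip_width: 0.0175
finger_force: 50.0
```

```bash
python3 - <<'E'
from h import *
c,A=wrench(24)
a=np.radians(-12.5)
print("M about brush lateral axis",A[3:]@[-np.sin(a),np.cos(a),0])
E
```

```text
t 14.7167 mean [-0.3473 -0.434   3.4421 -0.0518  0.1676  0.0123] sem [0.1063 0.1079 0.1253 0.0062 0.0149 0.0067] pos [0.5619 0.1898 0.2457] grip 0.017692895428571248 49.998453855514526
M about brush lateral axis 0.15242482989231243
```

Emit:
play_rows(
  rows=[
    {"slide": [0,0,-0.002],"turn": [0,0,0],"fingers": 1},
    {"slide": [0,0,-0.002],"turn": [0,0,0],"fingers": 1},
    {"slide": [0,0,-0.002],"turn": [0,0,0],"fingers": 1},
    {"slide": [0,0,-0.002],"turn": [0,0,0],"fingers": 1},
  ],
)

```text
time: 15.05
ee_pos: [0.5618, 0.1898, 0.2458]
orientation: [0.345, 3.122, 0.0]
contact_force: [1.2, -1.1, 1.8]
grip_width: 0.0175
finger_force: 50.0
```

```bash
python3 - <<'E'
from h import *
c,A=wrench(12)
a=np.radians(-12.5)
print("M about brush lateral axis",A[3:]@[-np.sin(a),np.cos(a),0])
E
```

```text
t 15.65 mean [ 2.2937 -0.3351  1.6088 -0.0266 -0.2997 -0.0105] sem [0.1585 0.1506 0.1877 0.0099 0.0131 0.0087] pos [0.5618 0.1898 0.2459] grip 0.017376994667912128 49.99558389186859
M about brush lateral axis -0.2983234379955336
```

Emit:
play_rows(
  rows=[
    {"slide": [0,0,-0.001],"turn": [0,0,0],"fingers": 1},
    {"slide": [0,0,-0.001],"turn": [0,0,0],"fingers": 1},
    {"slide": [0,0,-0.001],"turn": [0,0,0],"fingers": 1},
  ],
  grip_force=15,
)

```text
time: 15.9
ee_pos: [0.5617, 0.1898, 0.2459]
orientation: [-0.344, -3.122, 0.0]
contact_force: [2.6, -0.3, 0.5]
grip_width: 0.0179
finger_force: 15.0
```

Emit:
play_rows(
  rows=[
    {"slide": [0,0,0],"turn": [0,0,0],"fingers": 1},
    {"slide": [0,0,0],"turn": [0,0,0],"fingers": 1},
    {"slide": [0,0,0],"turn": [0,0,0],"fingers": 1},
  ],
  grip_force=3,
)

```text
time: 16.15
ee_pos: [0.5617, 0.1898, 0.2459]
orientation: [-0.344, -3.122, 0.0]
contact_force: [1.6, -0.5, 0.5]
grip_width: 0.0181
finger_force: 3.0
```

```bash
cat >> h.py <<'E'
def tilt():
    c=arm.camera("wrist"); p=arm.read_state()["ee_pos"]
    P=cloud(c,arm.regions_of(c,"brush")[0]["pixels"]); a=np.radians(-12.5)
    x=(P[:,:2]-p[:2])@[np.cos(a),np.sin(a)]; y=(P[:,:2]-p[:2])@[-np.sin(a),np.cos(a)]; m=(x>-.095)&(x<.08)&(abs(y)<.007)
    k=np.polyfit(x[m],P[m,2],1); r=P[m,2]-np.polyval(k,x[m]); g=abs(r)<.002; k=np.polyfit(x[m][g],P[m,2][g],1)
    print("tilt mrad",k[0]*1e3,"top z",k[1],"z at -.034",np.polyval(k,-.034)); return c
E
python3 - <<'E'
from h import *
c,A=wrench(12)
a=np.radians(-12.5)
print("M",A[3:]@[-np.sin(a),np.cos(a),0],"Fx",A[:2]@[np.cos(a),np.sin(a)])
tilt()
E
```

```text
t 16.75 mean [ 1.2717 -0.4395 -0.1812 -0.0593 -0.2419  0.0253] sem [0.1168 0.1239 0.1491 0.0063 0.012  0.0089] pos [0.5617 0.1898 0.2459] grip 0.017957291789035483 2.9984458163380623
M -0.24902709421938102 Fx 1.336649743367739
tilt mrad -2.463614010811034 top z 0.09525278181735837 z at -.034 0.09533654469372595
```

Emit:
play_rows(
  rows=[
    {"slide": [0,0,0],"turn": [0,0,0],"fingers": 0.76},
  ],
)

```text
time: 16.93
ee_pos: [0.5615, 0.1898, 0.2459]
orientation: [-0.344, -3.122, 0.0]
contact_force: [-0.2, -0.4, 0.6]
grip_width: 0.0209
finger_force: 0.0
```

```bash
python3 - <<'E'
from h import *
for i in range(3):
    tilt(); s=arm.read_state(); print(s["time"],s["grip_width"],s["finger_force"])
E
```

```text
tilt mrad -10.303551195301084 top z 0.09498548474842845 z at -.034 0.09533580548906868
17.0333 0.021230214556031902 0.0Traceback (most recent call last):
  File "<stdin>", line 3, in <module>
  File "h.py", line 31, in tilt
    P=cloud(c,arm.regions_of(c,"brush")[0]["pixels"]); a=np.radians(-12.5)
              ~~~~~~~~~~~~~~~~~~~~~~~~~^^^
IndexError: list index out of range
```

Emit:
play_rows(
  rows=[
    {"slide": [0,0,0],"turn": [0,0,0],"fingers": 1},
    {"slide": [0,0,0],"turn": [0,0,0],"fingers": 1},
  ],
  grip_force=30,
)

```text
time: 17.3
ee_pos: [0.5616, 0.1898, 0.2459]
orientation: [-0.344, -3.122, 0.0]
contact_force: [-1.2, -0.3, -0.7]
grip_width: 0.0177
finger_force: 30.0
```

```bash
sed -i 's/P=cloud(c,arm.regions_of(c,"brush")\[0\]\["pixels"\])/P=cloud(c,(c["image"][:,:,1]>1.6*c["image"][:,:,0])\&(c["image"][:,:,1]>40)); P=P[P[:,2]>.05]/' h.py; python3 - <<'E'
from h import *
c=tilt(); s=arm.read_state(); print(s["time"],s["grip_width"],s["finger_force"],s["contact_force"])
E
```

```text
tilt mrad -96.20937727765217 top z 0.09245644270549373 z at -.034 0.09572756153293391
17.35 0.01802769349787966 29.99944120645523 [-0.4426  0.4354 -0.2187]
```

The head dipped, so the balance point is further towards the head, by roughly 6 mm from the edge's middle. The fingers have caught the brush. I will lift, level it by turning the tool 5.5°, and shift it 6 mm.

Emit:
play_rows(
  rows=[
    {"slide": [0,0,-0.03],"turn": [0,0,0],"fingers": 1},
    {"slide": [0,0,-0.08],"turn": [0,0,0],"fingers": 1},
    {"slide": [0.07,0,-0.1],"turn": [0,-0.015,0],"fingers": 1},
    {"slide": [0.143,0,-0.1],"turn": [0,-0.0306,0],"fingers": 1},
    {"slide": [0.143,0,-0.1],"turn": [0,-0.0306,0],"fingers": 1},
    {"slide": [0.143,0,-0.1],"turn": [0,-0.0306,0],"fingers": 1},
    {"slide": [0.143,0,-0.1],"turn": [0,-0.0306,0],"fingers": 1},
  ],
  grip_force=50,
)

```text
time: 17.93
ee_pos: [0.5411, 0.1944, 0.2613]
orientation: [0.334, 3.028, -0.016]
contact_force: [-0.0, 0.5, -4.0]
grip_width: 0.0174
finger_force: 50.0
```

```bash
python3 - <<'E'
from h import *
c=tilt(); s=arm.read_state(); print(s["time"],s["grip_width"],s["ee_pos"],s["orientation"])
R=Ro.from_rotvec(s["orientation"]).as_matrix(); g=s["ee_pos"]+R@[0,0,.161]; a=np.radians(-12.5)
print("grip pt",g,"crest rel to it along brush",(np.array([.5295,.197])-g[:2])@[np.cos(a),np.sin(a)],(np.array([.5295,.197])-g[:2])@[-np.sin(a),np.cos(a)])
print("up in tool",R.T@[0,0,1], "tool z",R[:,2])
E
```

```text
tilt mrad 2.6255422584734665 top z 0.10841947574115883 z at -.034 0.10833020730437073
17.9833 0.01729420230043234 [0.5413 0.1943 0.2612] [ 0.3344  3.0282 -0.0158]
grip pt [0.5563 0.191  0.101 ] crest rel to it along brush -0.02749849063534378 6.097480683649573e-05
up in tool [-0.0954  0.0001 -0.9954] tool z [ 0.0931 -0.0207 -0.9954]
```

Emit:
play_rows(
  rows=[
    {"slide": [0.006,0,0.03],"turn": [0,0,0],"fingers": 1},
    {"slide": [0.009,0,0.06],"turn": [0,0,0],"fingers": 1},
    {"slide": [0.011,0,0.078],"turn": [0,0,0],"fingers": 1},
    {"slide": [0.011,0,0.078],"turn": [0,0,0],"fingers": 1},
    {"slide": [0.011,0,0.078],"turn": [0,0,0],"fingers": 1},
    {"slide": [0.011,0,0.078],"turn": [0,0,0],"fingers": 1},
  ],
)

```text
time: 18.48
ee_pos: [0.5403, 0.1945, 0.249]
orientation: [0.334, 3.028, -0.016]
contact_force: [-0.6, 0.7, -4.4]
grip_width: 0.0174
finger_force: 50.0
```

Emit:
play_rows(
  rows=[
    {"slide": [0,0,0.002],"turn": [0,0,0],"fingers": 1},
    {"slide": [0,0,0.002],"turn": [0,0,0],"fingers": 1},
    {"slide": [0,0,0.002],"turn": [0,0,0],"fingers": 1},
  ],
)

```text
time: 18.73
ee_pos: [0.5403, 0.1946, 0.249]
orientation: [0.334, 3.028, -0.016]
contact_force: [0.4, -0.3, -4.0]
grip_width: 0.0175
finger_force: 50.0
```

Emit:
play_rows(
  rows=[
    {"slide": [0,0,0.002],"turn": [0,0,0],"fingers": 1},
    {"slide": [0,0,0.002],"turn": [0,0,0],"fingers": 1},
    {"slide": [0,0,0.002],"turn": [0,0,0],"fingers": 1},
  ],
)

```text
time: 18.98
ee_pos: [0.5403, 0.1946, 0.2486]
orientation: [0.334, 3.028, -0.016]
contact_force: [-0.6, 0.3, -3.9]
grip_width: 0.0169
finger_force: 50.0
```

```bash
python3 - <<'E'
from h import *
c=tilt();s=arm.read_state(); print(s["time"],s["contact_force"],s["ee_pos"])
E
```

```text
tilt mrad 6.893302844226743 top z 0.09568674019987435 z at -.034 0.09545236790317063
19.0333 [ 0.806   0.1641 -3.8196] [0.5404 0.1946 0.2486]
```

Emit:
play_rows(
  rows=[
    {"slide": [0,0,0.002],"turn": [0,0,0],"fingers": 1},
    {"slide": [0,0,0.002],"turn": [0,0,0],"fingers": 1},
    {"slide": [0,0,0.002],"turn": [0,0,0],"fingers": 1},
  ],
)

```text
time: 19.28
ee_pos: [0.5404, 0.1946, 0.2484]
orientation: [0.334, 3.028, -0.016]
contact_force: [-0.4, 0.2, -3.0]
grip_width: 0.0176
finger_force: 50.0
```

Emit:
play_rows(
  rows=[
    {"slide": [0,0,0.0015],"turn": [0,0,0],"fingers": 1},
    {"slide": [0,0,0.0015],"turn": [0,0,0],"fingers": 1},
    {"slide": [0,0,0.0015],"turn": [0,0,0],"fingers": 1},
  ],
)

```text
time: 19.53
ee_pos: [0.5404, 0.1946, 0.2482]
orientation: [0.334, 3.028, -0.016]
contact_force: [-0.6, -0.3, -2.2]
grip_width: 0.0176
finger_force: 50.0
```

Emit:
play_rows(
  rows=[
    {"slide": [0,0,0.0015],"turn": [0,0,0],"fingers": 1},
    {"slide": [0,0,0.0015],"turn": [0,0,0],"fingers": 1},
    {"slide": [0,0,0.0015],"turn": [0,0,0],"fingers": 1},
  ],
)

```text
time: 19.78
ee_pos: [0.5405, 0.1946, 0.2481]
orientation: [0.334, 3.027, -0.016]
contact_force: [-1.8, -1.1, 0.5]
grip_width: 0.0172
finger_force: 50.0
```

Emit:
play_rows(
  rows=[
    {"slide": [0,0,0.0],"turn": [0,0,0],"fingers": 1},
    {"slide": [0,0,0],"turn": [0,0,0],"fingers": 1},
    {"slide": [0,0,0],"turn": [0,0,0],"fingers": 1},
  ],
  grip_force=15,
)

```text
time: 20.03
ee_pos: [0.5405, 0.1945, 0.2481]
orientation: [0.334, 3.027, -0.016]
contact_force: [-1.4, 0.2, 1.1]
grip_width: 0.018
finger_force: 15.0
```

Emit:
play_rows(
  rows=[
    {"slide": [0,0,0.0],"turn": [0,0,0],"fingers": 1},
    {"slide": [0,0,0],"turn": [0,0,0],"fingers": 1},
    {"slide": [0,0,0],"turn": [0,0,0],"fingers": 1},
  ],
  grip_force=3,
)

```text
time: 20.28
ee_pos: [0.5406, 0.1945, 0.248]
orientation: [0.334, 3.027, -0.016]
contact_force: [-0.3, -0.2, 0.3]
grip_width: 0.018
finger_force: 3.0
```

```bash
python3 - <<'E'
from h import *
wrench(6); c=tilt()
E
```

```text
t 20.5833 mean [-0.3387 -0.6583  1.0289 -0.0562  0.1187 -0.0074] sem [0.2155 0.1517 0.1418 0.0168 0.0089 0.0078] pos [0.5406 0.1945 0.248 ] grip 0.01789193634130334 3.0001776292920113
tilt mrad -6.809316163913264 top z 0.09528412478418025 z at -.034 0.0955156415337533
```

Trial release.

Emit:
play_rows(
  rows=[
    {"slide": [0,0,0],"turn": [0,0,0],"fingers": 0.76},
  ],
)

```text
time: 20.72
ee_pos: [0.5405, 0.1946, 0.2479]
orientation: [0.334, 3.027, -0.016]
contact_force: [-0.4, 0.2, 0.2]
grip_width: 0.0208
finger_force: 0.0
```

```bash
python3 - <<'E'
from h import *
for i in range(3):
    tilt(); s=arm.read_state(); print(s["time"],s["grip_width"],s["finger_force"])
E
```

```text
tilt mrad -3.520234640503015 top z 0.09531848534884539 z at -.034 0.0954381733266225
20.7667 0.021055364190932402 0.0
tilt mrad 0.2802538710223392 top z 0.09537869426946577 z at -.034 0.09536916563785101
20.8167 0.02139137977576286 0.0
tilt mrad 3.6675964090402062 top z 0.09539591676816578 z at -.034 0.09527121849025841
20.8667 0.021707122375712068 0.0
```

```bash
python3 - <<'E'
from h import *
for i in range(2):
    tilt(); s=arm.read_state(); print(s["time"],s["grip_width"],s["finger_force"])
E
```

```text
tilt mrad 5.281104483292567 top z 0.09542262835351958 z at -.034 0.09524307080108764
20.9167 0.02075480382782312 0.0
tilt mrad 4.958081594871527 top z 0.09542775303324591 z at -.034 0.09525917825902028
20.9667 0.021077168494433286 0.0
```

```bash
python3 - <<'E'
from h import *
for i in range(4):
    tilt()
s=arm.read_state(); print(s["time"],s["grip_width"],s["finger_force"])
E
```

```text
tilt mrad 2.771979924569075 top z 0.09539088908200775 z at -.034 0.0952966417645724
tilt mrad -0.9400649333227198 top z 0.09535215988079833 z at -.034 0.0953841220885313
tilt mrad -4.34396542805454 top z 0.09531195491828881 z at -.034 0.09545964974284267
tilt mrad -6.28662613227927 top z 0.09529104461545558 z at -.034 0.09550478990395307
21.1667 0.021397066011403315 0.0
```

It rocks by about ±6 mrad around level, so it is balanced. I will let it settle.

Emit:
play_rows(
  rows=[
    {"slide": [0,0,0],"fingers": 0.76},
    {"slide": [0,0,0],"fingers": 0.76},
    {"slide": [0,0,0],"fingers": 0.76},
    {"slide": [0,0,0],"fingers": 0.76},
    {"slide": [0,0,0],"fingers": 0.76},
    {"slide": [0,0,0],"fingers": 0.76},
    {"slide": [0,0,0],"fingers": 0.76},
    {"slide": [0,0,0],"fingers": 0.76},
  ],
)

```text
invalid input at $.rows[0]: expected keys slide, turn, fingers
```

```bash
python3 - <<'E'
from h import *
for i in range(8):
    tilt()
E
```

```text
tilt mrad -5.938771797499138 top z 0.09528915586920865 z at -.034 0.09549107411032362
tilt mrad -3.1383275446461583 top z 0.09533284402096105 z at -.034 0.09543954715747902
tilt mrad 0.36526637142007806 top z 0.09536960945374828 z at -.034 0.09535719039712
tilt mrad 3.352039960501849 top z 0.09540329858131776 z at -.034 0.09528932922266069
tilt mrad 4.817875206360768 top z 0.09542623456032533 z at -.034 0.09526242680330906
tilt mrad 4.448963087103866 top z 0.09541393620467788 z at -.034 0.09526267145971634
tilt mrad 1.8275079524353848 top z 0.0953845621614049 z at -.034 0.09532242689102209
tilt mrad -1.6268576958284142 top z 0.0953513831552058 z at -.034 0.09540669631686396
```

Emit:
play_rows(
  rows=[
    {"slide": [0,0,0],"turn": [0,0,0],"fingers": 0.6},
    {"slide": [0,0,0],"turn": [0,0,0],"fingers": 0.45},
    {"slide": [0,0,0],"turn": [0,0,0],"fingers": 0.45},
    {"slide": [0,0,0],"turn": [0,0,0],"fingers": 0.45},
    {"slide": [0,0,-0.1],"turn": [0,0,0],"fingers": 0.45},
    {"slide": [0,0,-0.25],"turn": [0,0,0],"fingers": 0.45},
    {"slide": [0,0,-0.45],"turn": [0,0,0],"fingers": 0.45},
    {"slide": [0,0,-0.7],"turn": [0,0,0],"fingers": 0.45},
  ],
)

```text
time: 22.23
ee_pos: [0.5297, 0.1965, 0.3513]
orientation: [0.335, 3.032, -0.018]
contact_force: [1.2, -0.3, 0.0]
grip_width: 0.0485
finger_force: 0.0
```

Emit:
play_rows(
  rows=[
    {"slide": [0,0,-0.1],"turn": [0,0,0],"fingers": 0.45},
    {"slide": [0,0,-0.2],"turn": [0,0,0],"fingers": 0.45},
    {"slide": [0,0,-0.2],"turn": [0,0,0],"fingers": 0.45},
    {"slide": [0,0,-0.2],"turn": [0,0,0],"fingers": 0.45},
    {"slide": [0,0,-0.2],"turn": [0,0,0],"fingers": 0.45},
    {"slide": [0,0,-0.2],"turn": [0,0,0],"fingers": 0.45},
    {"slide": [0,0,-0.2],"turn": [0,0,0],"fingers": 0.45},
    {"slide": [0,0,-0.2],"turn": [0,0,0],"fingers": 0.45},
  ],
)

```text
time: 22.9
ee_pos: [0.5277, 0.1973, 0.381]
orientation: [0.334, 3.03, -0.017]
contact_force: [0.2, 0.4, 0.0]
grip_width: 0.0482
finger_force: 0.0
```

```bash
python3 - <<'E'
from h import *
for i in range(12):
    c=tilt()
print(arm.read_state()["time"])
c=arm.camera("scene"); save(c,"s2.png",(240,100,540,325),2.6)
E
```

```text
tilt mrad -27.40218650379805 top z 0.09690933881780205 z at -.034 0.09784101315893118
tilt mrad -32.183294455891954 top z 0.09704122140674243 z at -.034 0.09813545341824276
tilt mrad -32.045446567417315 top z 0.09689242033163771 z at -.034 0.0979819655149299
tilt mrad -37.60406141245356 top z 0.09710850244439725 z at -.034 0.09838704053242067
tilt mrad -30.597258185983172 top z 0.09677699300524151 z at -.034 0.09781729978356493
tilt mrad -32.761935960703234 top z 0.09697382343898582 z at -.034 0.09808772926164973
tilt mrad -30.206428334381098 top z 0.09698384709096733 z at -.034 0.09801086565433628
tilt mrad -30.054569559967664 top z 0.09704552713206431 z at -.034 0.09806738249710321
tilt mrad -29.075555824065557 top z 0.0970923513800518 z at -.034 0.09808092027807003
tilt mrad -30.910865659143322 top z 0.09709950077713234 z at -.034 0.0981504702095432
tilt mrad -31.24445750512001 top z 0.09704574981816554 z at -.034 0.09810806137333962
tilt mrad -34.69750971273266 top z 0.09712658193475437 z at -.034 0.09830629726498728
23.5
```

View pics/s2.png

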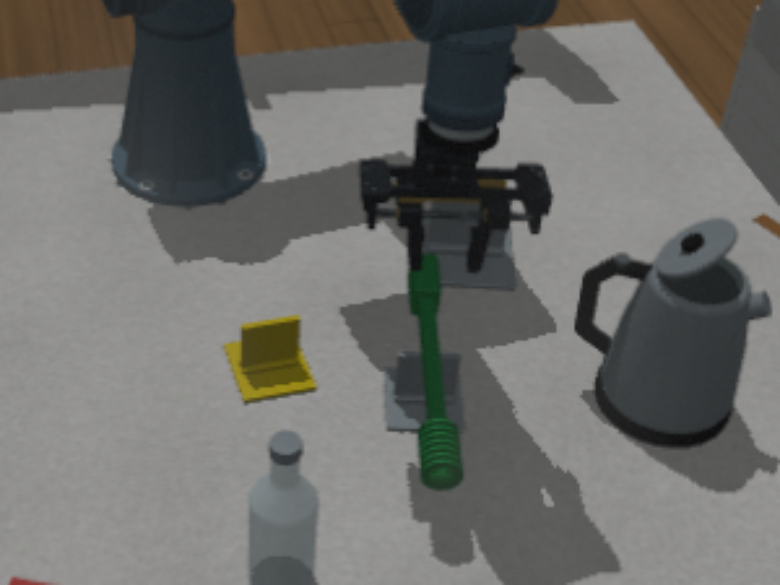

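The brush lies across the small grey rest at (435,390) with both ends clear and nothing else moved. The last tilt fits took in the grip block because the hand had moved, so I will check the tilt in a fixed window.

```bash
sed -i 's/p=arm.read_state()\["ee_pos"\]/p=np.array([.5295,.197])/; s/(x>-.095)&(x<.08)/(x>-.055)\&(x<.11)/' h.py; python3 - <<'E'
from h import *
for i in range(10): c=tilt()
print(arm.read_state()["time"])
E
```

```text
tilt mrad -10.020932889319585 top z 0.09604583881093164 z at -.034 0.0963865505291685
tilt mrad -8.660580306368429 top z 0.09601323059587576 z at -.034 0.09630769032629229
tilt mrad -7.105046260380444 top z 0.09604808559906981 z at -.034 0.09628965717192275
tilt mrad -3.847688093702869 top z 0.09597231049853866 z at -.034 0.09610313189372456
tilt mrad -2.5998304954760645 top z 0.09601560071599033 z at -.034 0.09610399495283652
tilt mrad -2.3779219580157616 top z 0.09598046376450386 z at -.034 0.09606131311107641
tilt mrad -3.923435925597971 top z 0.09600114035367846 z at -.034 0.09613453717514879
tilt mrad -5.592179517350646 top z 0.0959514890258899 z at -.034 0.09614162312947983
tilt mrad -8.406160445258319 top z 0.09603394278909365 z at -.034 0.09631975224423243
tilt mrad -9.235271218048295 top z 0.09601714446265826 z at -.034 0.0963311436840719
24.05
```

Emit:
play_rows(
  rows=[
    {"slide": [0,0,-0.2],"turn": [0,0,0],"fingers": 0.45},
    {"slide": [0,0,-0.2],"turn": [0,0,0],"fingers": 0.45},
    {"slide": [0,0,-0.2],"turn": [0,0,0],"fingers": 0.45},
    {"slide": [0,0,-0.2],"turn": [0,0,0],"fingers": 0.45},
    {"slide": [0,0,-0.2],"turn": [0,0,0],"fingers": 0.45},
    {"slide": [0,0,-0.2],"turn": [0,0,0],"fingers": 0.45},
    {"slide": [0,0,-0.2],"turn": [0,0,0],"fingers": 0.45},
    {"slide": [0,0,-0.2],"turn": [0,0,0],"fingers": 0.45},
  ],
)

```text
time: 24.72
ee_pos: [0.5249, 0.198, 0.4115]
orientation: [0.334, 3.029, -0.017]
contact_force: [0.1, -0.0, -0.1]
grip_width: 0.0486
finger_force: 0.0
```

Emit:
play_rows(
  rows=[
    {"slide": [0,0,0],"turn": [0,0,0],"fingers": 0.45},
    {"slide": [0,0,0],"turn": [0,0,0],"fingers": 0.45},
    {"slide": [0,0,0],"turn": [0,0,0],"fingers": 0.45},
    {"slide": [0,0,0],"turn": [0,0,0],"fingers": 0.45},
    {"slide": [0,0,0],"turn": [0,0,0],"fingers": 0.45},
    {"slide": [0,0,0],"turn": [0,0,0],"fingers": 0.45},
    {"slide": [0,0,0],"turn": [0,0,0],"fingers": 0.45},
    {"slide": [0,0,0],"turn": [0,0,0],"fingers": 0.45},
  ],
)

```text
time: 25.38
ee_pos: [0.525, 0.198, 0.4121]
orientation: [0.334, 3.028, -0.016]
contact_force: [-0.2, -0.3, 0.1]
grip_width: 0.0482
finger_force: 0.0
```

Emit:
play_rows(
  rows=[
    {"slide": [0,0,0],"turn": [0,0,0],"fingers": 0.45},
    {"slide": [0,0,0],"turn": [0,0,0],"fingers": 0.45},
    {"slide": [0,0,0],"turn": [0,0,0],"fingers": 0.45},
    {"slide": [0,0,0],"turn": [0,0,0],"fingers": 0.45},
    {"slide": [0,0,0],"turn": [0,0,0],"fingers": 0.45},
    {"slide": [0,0,0],"turn": [0,0,0],"fingers": 0.45},
    {"slide": [0,0,0],"turn": [0,0,0],"fingers": 0.45},
    {"slide": [0,0,0],"turn": [0,0,0],"fingers": 0.45},
  ],
)

```text
time: 26.05
ee_pos: [0.525, 0.198, 0.4121]
orientation: [0.334, 3.028, -0.016]
contact_force: [-0.5, 0.2, 0.3]
grip_width: 0.0486
finger_force: 0.0
```

Emit:
play_rows(
  rows=[
    {"slide": [0,0,0],"turn": [0,0,0],"fingers": 0.45},
    {"slide": [0,0,0],"turn": [0,0,0],"fingers": 0.45},
    {"slide": [0,0,0],"turn": [0,0,0],"fingers": 0.45},
    {"slide": [0,0,0],"turn": [0,0,0],"fingers": 0.45},
    {"slide": [0,0,0],"turn": [0,0,0],"fingers": 0.45},
    {"slide": [0,0,0],"turn": [0,0,0],"fingers": 0.45},
    {"slide": [0,0,0],"turn": [0,0,0],"fingers": 0.45},
    {"slide": [0,0,0],"turn": [0,0,0],"fingers": 0.45},
  ],
)

```text
time: 26.72
ee_pos: [0.525, 0.198, 0.4121]
orientation: [0.334, 3.028, -0.016]
contact_force: [0.2, 0.4, 1.8]
grip_width: 0.0484
finger_force: 0.0
```

Emit:
play_rows(
  rows=[
    {"slide": [0,0,0],"turn": [0,0,0],"fingers": 0.45},
    {"slide": [0,0,0],"turn": [0,0,0],"fingers": 0.45},
    {"slide": [0,0,0],"turn": [0,0,0],"fingers": 0.45},
    {"slide": [0,0,0],"turn": [0,0,0],"fingers": 0.45},
    {"slide": [0,0,0],"turn": [0,0,0],"fingers": 0.45},
    {"slide": [0,0,0],"turn": [0,0,0],"fingers": 0.45},
    {"slide": [0,0,0],"turn": [0,0,0],"fingers": 0.45},
    {"slide": [0,0,0],"turn": [0,0,0],"fingers": 0.45},
  ],
)

```text
time: 27.38
ee_pos: [0.525, 0.198, 0.4121]
orientation: [0.334, 3.028, -0.016]
contact_force: [0.2, 1.0, -0.2]
grip_width: 0.0483
finger_force: 0.0
```

```bash
python3 - <<'E'
from h import *
for i in range(8): c=tilt()
print(arm.read_state()["time"])
E
```

```text
tilt mrad -7.739638112450784 top z 0.09609966540430132 z at -.034 0.09636281310012464
tilt mrad -6.75619353025562 top z 0.09610990151392954 z at -.034 0.09633961209395822
tilt mrad -5.063682551580286 top z 0.09604515418724166 z at -.034 0.09621731939399539
tilt mrad -4.543314413840383 top z 0.09602396957261466 z at -.034 0.09617844226268524
tilt mrad -5.922462819216334 top z 0.09607643561912088 z at -.034 0.09627779935497424
tilt mrad -6.31289512460303 top z 0.09602842207002416 z at -.034 0.09624306050426065
tilt mrad -7.350802822459158 top z 0.09603975678957198 z at -.034 0.09628968408553559
tilt mrad -9.586191147449778 top z 0.09611566286558379 z at -.034 0.09644159336459708
27.7833
```

Emit:
play_rows(
  rows=[
    {"slide": [0,0,0],"turn": [0,0,0],"fingers": 0.45},
    {"slide": [0,0,0],"turn": [0,0,0],"fingers": 0.45},
    {"slide": [0,0,0],"turn": [0,0,0],"fingers": 0.45},
    {"slide": [0,0,0],"turn": [0,0,0],"fingers": 0.45},
    {"slide": [0,0,0],"turn": [0,0,0],"fingers": 0.45},
    {"slide": [0,0,0],"turn": [0,0,0],"fingers": 0.45},
    {"slide": [0,0,0],"turn": [0,0,0],"fingers": 0.45},
    {"slide": [0,0,0],"turn": [0,0,0],"fingers": 0.45},
  ],
)

```text
time: 28.45
ee_pos: [0.525, 0.198, 0.4121]
orientation: [0.334, 3.028, -0.016]
contact_force: [-0.4, -0.6, 0.5]
grip_width: 0.0487
finger_force: 0.0
```

Emit:
play_rows(
  rows=[
    {"slide": [0,0,0],"turn": [0,0,0],"fingers": 0.45},
    {"slide": [0,0,0],"turn": [0,0,0],"fingers": 0.45},
    {"slide": [0,0,0],"turn": [0,0,0],"fingers": 0.45},
    {"slide": [0,0,0],"turn": [0,0,0],"fingers": 0.45},
    {"slide": [0,0,0],"turn": [0,0,0],"fingers": 0.45},
    {"slide": [0,0,0],"turn": [0,0,0],"fingers": 0.45},
    {"slide": [0,0,0],"turn": [0,0,0],"fingers": 0.45},
    {"slide": [0,0,0],"turn": [0,0,0],"fingers": 0.45},
  ],
)

```text
time: 29.12
ee_pos: [0.525, 0.198, 0.4121]
orientation: [0.334, 3.028, -0.016]
contact_force: [0.5, 0.1, 1.2]
grip_width: 0.0484
finger_force: 0.0
```

Emit:
play_rows(
  rows=[
    {"slide": [0,0,0],"turn": [0,0,0],"fingers": 0.45},
    {"slide": [0,0,0],"turn": [0,0,0],"fingers": 0.45},
    {"slide": [0,0,0],"turn": [0,0,0],"fingers": 0.45},
    {"slide": [0,0,0],"turn": [0,0,0],"fingers": 0.45},
    {"slide": [0,0,0],"turn": [0,0,0],"fingers": 0.45},
    {"slide": [0,0,0],"turn": [0,0,0],"fingers": 0.45},
    {"slide": [0,0,0],"turn": [0,0,0],"fingers": 0.45},
    {"slide": [0,0,0],"turn": [0,0,0],"fingers": 0.45},
  ],
)

```text
time: 29.78
ee_pos: [0.525, 0.198, 0.4121]
orientation: [0.334, 3.028, -0.016]
contact_force: [0.1, -0.4, -0.7]
grip_width: 0.048
finger_force: 0.0
```

Emit:
play_rows(
  rows=[
    {"slide": [0,0,0],"turn": [0,0,0],"fingers": 0.45},
    {"slide": [0,0,0],"turn": [0,0,0],"fingers": 0.45},
    {"slide": [0,0,0],"turn": [0,0,0],"fingers": 0.45},
    {"slide": [0,0,0],"turn": [0,0,0],"fingers": 0.45},
    {"slide": [0,0,0],"turn": [0,0,0],"fingers": 0.45},
    {"slide": [0,0,0],"turn": [0,0,0],"fingers": 0.45},
    {"slide": [0,0,0],"turn": [0,0,0],"fingers": 0.45},
    {"slide": [0,0,0],"turn": [0,0,0],"fingers": 0.45},
  ],
)

```text
time: 30.45
ee_pos: [0.525, 0.198, 0.4121]
orientation: [0.334, 3.028, -0.016]
contact_force: [0.3, 0.2, -0.1]
grip_width: 0.0485
finger_force: 0.0
```

```bash
python3 - <<'E'
from h import *
for i in range(4): c=tilt()
print(arm.read_state()["time"]); print(arm.hand_in())
E
```

```text
tilt mrad -7.462689779556044 top z 0.09607099798764326 z at -.034 0.09632472944014817
tilt mrad -8.000726293975001 top z 0.09609020123746252 z at -.034 0.09636222593145767
tilt mrad -7.257532730404946 top z 0.0960263941416151 z at -.034 0.09627315025444887
tilt mrad -6.867420048101415 top z 0.09600286193685231 z at -.034 0.09623635421848777
30.65
the job is handed in; nothing more can be done
None
```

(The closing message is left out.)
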